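# Raise the ratcheting work rest to its yellow rung

### The job

Take the black grip of the work rest and raise the rest until its yellow rung has gone up past the red gravity pawl and the pawl has dropped back under it, but not so far that the rung below passes too. Then lower it gently until the yellow rung is seated on the pawl, press down on it with about 10 N (a kilo's weight) for a moment to prove that it holds, and let go. Do not force or drop it onto the pawl, and leave the small things round the stand alone.

Things in the scene. Friction and masses are not known exactly. Their poses are not given: they have to be found in the camera images.
- stand: Fixed stand: dark steel base plate 130 (x) x 120 (y) x 10 mm, two upright aluminium guide posts 128 mm high at y = +-35 mm, and on them a blue carriage with black clamp knobs that bears the red pawl. Origin: centre of the underside, on the bench top; z up, the pawl hangs on the -x side. The guides let the rest move only straight up and down.
- pawl_nominal (a point): Nominal height of the red pawl's flat upper face, 107 mm above the stand's origin. The true height is up to 8 mm higher or lower (the carriage is clamped anywhere) and not measured: feel for it. Pawl 28 mm wide, 6 mm thick; it lies level, a rising rung swings it up easily, it falls back by its weight once the rung is past and is rigid downward. Never needs touching.
- rest: Sliding work rest: steel ladder with three 7 mm rungs 34 mm apart; on top a wooden yoke bar 172 (y) x 26 (x) mm, upper face at z = 152 mm, ends upturned by 23 mm at y = +-80 mm; amid it a black upright grip 24 x 24 mm, z = 152 to 200 mm. Origin and axes coincide with the stand's at the start (fully down). Weight 2.7 to 5.5 N, sliding friction about 1 N, travel 135 mm.
- grip (a point): Point on the axis of the black grip (24 mm wide either way), 18 mm below its top and 30 mm above the yoke bar; moves with the rest.
- yellow_rung (a point): Centre of the yellow middle rung, 54 mm above the rest's origin (steel rungs at 88 and 20 mm). Seated on the pawl, the rest stands 48 to 65 mm above its start. The pawl drops under this rung when the rest is about 15 mm above its seat; the lowest rung passes about 49 mm above it. A lift of 88 mm from the start always passes the yellow and never the lowest rung.
- yellow_pot: Yellow round pot with a pale lid, diameter 47 mm, 24 mm high, on the bench beside the stand (its +y side). Origin at the centre of its underside. Leave alone.
- wax_disc: Cream wax disc, diameter 32 mm, 10 mm high, on the bench beside the stand (its -y side). Origin at the centre of its underside. Leave alone.
- clear_dish: Clear round dish, diameter 42 mm, 11 mm high, on the bench to the left. Origin at the centre of its underside. Leave alone.

How it is judged:
On the way, in this order (a step that is already met when the one before it is completed fails the run):
1. the rest is held and has been raised above its yellow-rung seat (z of rest in the frame of stand above 0.07 m and contact force between the fingers and rest above 1 N), for 0.1 s.
2. the yellow rung is down on the pawl and the hand presses the rest down: 10 N or more (its weight included) on the pawl for 0.2 s (z of rest in the frame of stand between 0.045 and 0.068 m and contact force between rest and stand above 10 N and contact force between the fingers and rest above 1 N), for 0.2 s.
At the end, for the whole second after the job is handed in: The rest hangs on the pawl by its yellow rung (45 to 68 mm above its lowest position, more than 1.5 N carried by the pawl), at rest and released (z of rest in the frame of stand between 0.045 and 0.068 m and contact force between rest and stand above 1.5 N and linear speed of rest below 0.01 m/s); the robot touches nothing.
It fails at once if the pawl is loaded or struck with more than 30 N (contact force between rest and stand above 30 N).
It fails at once if the yellow pot is moved by more than 15 mm (distance of yellow_pot from where it was at the start of the episode above 0.015 m).
It fails at once if the wax disc is moved by more than 15 mm (distance of wax_disc from where it was at the start of the episode above 0.015 m).
It fails at once if the clear dish is moved by more than 15 mm (distance of clear_dish from where it was at the start of the episode above 0.015 m).
It also fails if it takes over 45 s, if anything falls off the work surface, if the arm or the gripper's body presses on something with over 40 N, if the wrist force passes 120 N, or if a joint passes its speed limit or range.

### The arm

A 6-joint arm with a two-finger parallel gripper is mounted at the origin on a cart in front of the work surface, level with it; the furniture and walls round the work are solid. World frame = base frame: x ahead of the robot, y to its left, z up, the work surface at z = 0. Lengths are in m, angles in rad, forces in N, time in s.
With the tool pointing down it reaches from about 0.275 to 0.725 m from the base axis. Payload 5.6 kg.
Tool frame: the origin (TCP) lies midway between the tips of the shut fingers; the grasp point (between the pads) lies 19 mm behind it; z points along the fingers, y is the line along which they close (so a half turn about z gives the same grasp; the last joint's range is limited). The gripper opens to 85 mm and grips with 20 to 120 N. Pads are 22 mm wide; open, the fingers measure 114 mm over their backs; the gripper's body (76 mm by 85 mm) begins 54 mm behind the grasp point. The pads swing forward as they close: fully open they stand 13 mm farther back than shut.
Start: joints at [1.626, 0.255, 0.108, 0, -1.424, -0.285], TCP at [0.125, 0.536, 0.231] pointing down, gripper open.
Joint ranges: [-2.95, 2.95], [-1.21, 1.97], [-1.09, 1.5], [-2.87, 1.71], [-2.94, -0.07], [-3.05, 3.05]. Speed limits (rad/s): [2.57, 2.57, 3.14, 3.14, 3.14, 3.14].

### API

Orientations are given as a unit quaternion [w, x, y, z].
In Python, from rig import manip gives the robot as it stands. The module is installed in compiled form; this text tells all that it offers.
- The arm moves only by the shell command python3 -m jog 'ROWS'. ROWS is a JSON object of lists of equal length, an entry for each row: "angular": the turn, a rotation vector about the tool's x, y, z in rad, a list of three; "travel": the shift along the tool's x, y, z in m, a list of three; "jaw": the finger opening in m, from 0 to 0.0854. In form: {"angular": [[rx, ry, rz], ...], "travel": [[tx, ty, tz], ...], "jaw": [jaw, ...]}. A call has 1 to 12 rows; each row shifts and turns the commanded pose from where the row before left it, along the tool's axes as they then stand; what a row does not reach is not made up. A row lasts 1/8 s, in which the tool goes at most 62.5 mm and 10.7 degrees, less where a joint would pass 70% of its speed; a pose out of reach is approached as far as the arm can. A call is refused whole if a number of a shift passes 0.0625 or a number of a turn 0.188, either way. A call with a gripper value outside its range is refused whole. The fingers move at their own pace and stop on an object; the grip force is fixed at half the most. Time passes only in rows, so rows that do not move let the fingers close. It gives the time, the measured TCP pose, the force, the opening and the grip force at its end, in the units of the state.
- manip.get_obs(): the state, without advancing time (a new reading comes with each control period).
- manip.get_image(name): name is "scene" or "top"; returns a dict with "frame" (480x640x3 uint8, red, green, blue), "fov_y" (degrees; the focal length in pixels is half the picture's height over the tangent of half this angle, whatever the lens; pixels are square), "cx", "cy" (the principal point, pixels), "R" (3x3) and "t" (3): a world point X has camera coordinates R X + t. Camera axes: x right, y down, z forward; pixel columns grow to the right and rows downward; lengths in m; the calibration is good to about 2 mm. A picture is of the moment at which its call begins. There is no depth.
- manip.finish_job(): hands the job in; it is judged then, once.
The state is a dict: "time": time; "q": joint angles; "joint_vel": joint speeds; "joint_efforts": joint torques, N m; "position": TCP position; "ee_rot": TCP orientation; "force": force on the tool from outside, world axes, zero at the start; "ft_torque": the same for the moment, N m; "width": finger opening in m; "grasp_force": force on a finger pad.
Only numpy, scipy, OpenCV 4.12 (cv2) and the standard library are available. Lean on these libraries where they do the work, as an engineer would, in place of code of your own. Each camera call takes 0.05 s, during which the arm holds its last target. There are 200 camera calls.

## Working session

There is one attempt and no reset: what is moved stays moved. The work goes in short steps, Python scripts to look and compute and a shell command to move; the robot and the scene stay as the last step left them, time stands still between calls to the robot, and variables do not carry over. Pictures are saved under pics/ and viewed, at most 10 in all, crops included, and the job is handed in when it is done.

```bash
mkdir -p pics; python3 - <<'E'
from rig import manip
import cv2,pickle
for n in("scene","top"):
    d=manip.get_image(n);pickle.dump(d,open(n+".pkl","wb"));cv2.imwrite(f"pics/{n}0.png",d["frame"][:,:,::-1])
    print(n,d["fov_y"],d["cx"],d["cy"],d["R"],d["t"])
o=manip.get_obs();print({k:o[k] for k in("time","position","ee_rot","force","width")})
E
```

```text
scene 50.270107624759575 315.07583563336755 239.87178222874113 [[ 0.5655381  -0.82448902 -0.01960901]
 [-0.57921922 -0.3801511  -0.72110349]
 [ 0.58708752  0.41916941 -0.69254982]] [-0.25330926  0.42553414  0.58772273]
top 42.787665017554694 322.1032335404854 239.28339938849254 [[ 0.24004258 -0.9707568  -0.00328475]
 [-0.92641257 -0.22806374 -0.2995775 ]
 [ 0.29006776  0.07495439 -0.95406631]] [-0.06562471  0.5512041   1.15358244]
{'time': 0.1, 'position': array([0.12510607, 0.53512234, 0.23049937]), 'ee_rot': array([ 8.41733621e-04,  9.93403246e-01, -1.14670292e-01, -7.39193905e-05]), 'force': array([-0.6886523 , -0.15617263, -0.3033157 ]), 'width': 0.08533498947965258}
```

View pics/scene0.png

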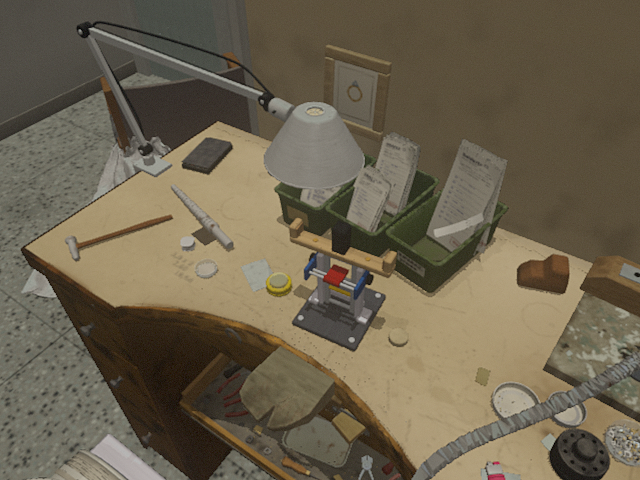

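View pics/top0.png

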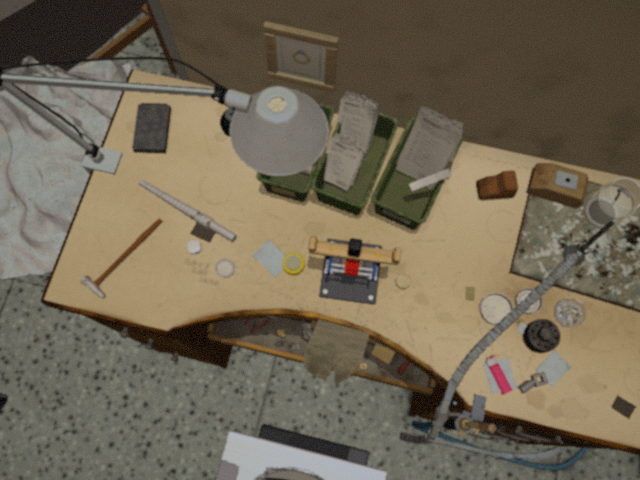

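The scene view shows the stand with its black grip around (341,235), the red pawl at (337,275), and the base plate around (340,315). In the top view the grip top is at (355,245), the yoke runs from (312,246) to (397,256), and the lamp head is to the upper left at (280,130). Next I'll view enlarged crops.

```bash
python3 - <<'E'
import pickle,cv2,numpy as np
a=pickle.load(open("scene.pkl","rb"))["frame"][210:350,270:420,::-1]
b=pickle.load(open("top.pkl","rb"))["frame"][225:315,295:415,::-1]
A=cv2.resize(a,None,fx=4,fy=4,interpolation=cv2.INTER_CUBIC)
cv2.imwrite("pics/c1.png",A)
cv2.imwrite("pics/c2.png",cv2.resize(b,None,fx=6,fy=6,interpolation=cv2.INTER_CUBIC))
E
```

```text
(no output)
```

View pics/c1.png

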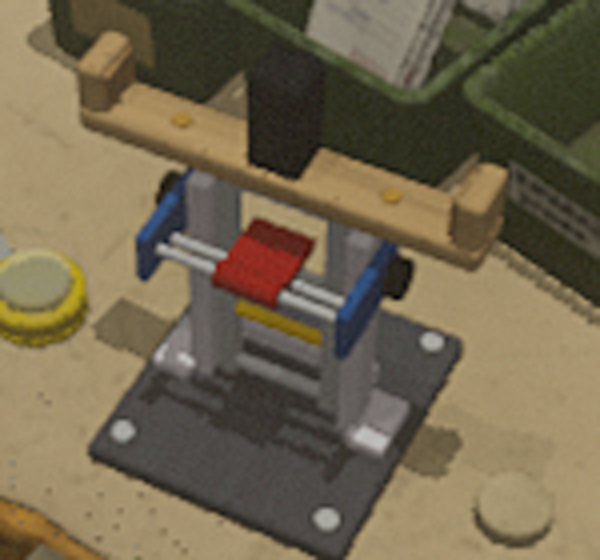

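View pics/c2.png

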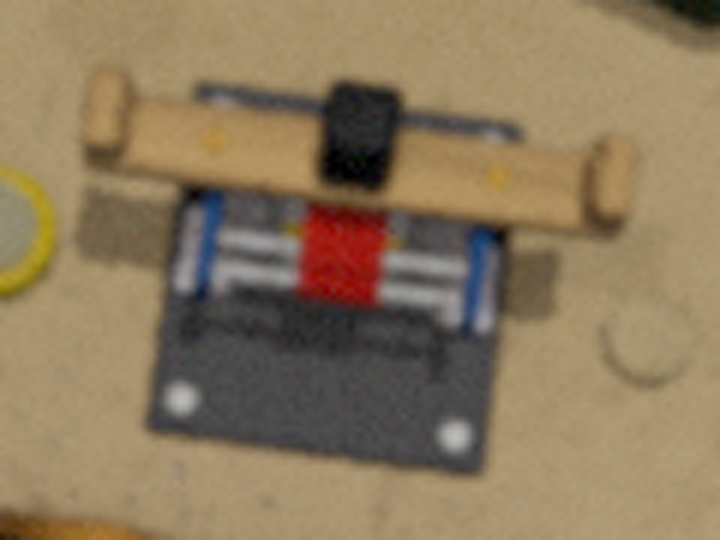

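Scene crop: yoke pins at (181,121) and (391,196), base bolts at (122,431), (327,519) and (432,342), in 4x crop pixels. Top crop: pins at (215,140) and (497,178), bolts at (181,399) and (455,437), in 6x crop pixels.

```bash
cat >h.py <<'E'
import pickle,numpy as np
def cast(d,u,v,z):
    f=240/np.tan(np.radians(d["fov_y"]/2));R=np.array(d["R"]);t=np.array(d["t"])
    c=-R.T@t;r=R.T@np.array([(u-d["cx"])/f,(v-d["cy"])/f,1]);return c+r*(z-c[2])/r[2]
S=pickle.load(open("scene.pkl","rb"));T=pickle.load(open("top.pkl","rb"))
s=lambda u,v,z:cast(S,(u+.5)/4-.5+270,(v+.5)/4-.5+210,z)
t=lambda u,v,z:cast(T,(u+.5)/6-.5+295,(v+.5)/6-.5+225,z)
E
python3 - <<'E'
from h import *
np.set_printoptions(precision=4,suppress=True)
for n,a,b in(("pinS",s(181,121,.153),s(391,196,.153)),("pinT",t(215,140,.153),t(497,178,.153)),
 ("boltS",s(122,431,.012),s(327,519,.012)),("boltT",t(181,399,.012),t(455,437,.012)),("boltS2",s(432,342,.012),s(327,519,.012)),
 ("plateS",s(90,452,.01),s(340,555,.01)),("plateT",t(150,430,.01),t(480,470,.01)),("diagS",s(432,342,.012),s(122,431,.012))):
  d=(a-b)[:2];print(n,a,b,"mid",(a+b)/2,np.linalg.norm(d),"yaw of a-b",np.degrees(np.arctan2(d[1],d[0])))
print("grip top",s(288,56,.2),t(366,117,.2))
E
```

```text
pinS [0.5158 0.0433 0.153 ] [ 0.5256 -0.046   0.153 ] mid [ 0.5207 -0.0013  0.153 ] 0.08981020410877265 yaw of a-b 96.26360409885464
pinT [0.5171 0.0435 0.153 ] [ 0.5262 -0.0456  0.153 ] mid [ 0.5217 -0.001   0.153 ] 0.08958606153885566 yaw of a-b 95.82494320221181
boltS [0.4646 0.042  0.012 ] [ 0.4746 -0.0539  0.012 ] mid [ 0.4696 -0.0059  0.012 ] 0.09644172341428278 yaw of a-b 95.90587464226053
boltT [0.4641 0.0414 0.012 ] [ 0.4738 -0.0541  0.012 ] mid [ 0.4689 -0.0063  0.012 ] 0.0960232432078743 yaw of a-b 95.786711870882
boltS2 [ 0.58   -0.0434  0.012 ] [ 0.4746 -0.0539  0.012 ] mid [ 0.5273 -0.0487  0.012 ] 0.10601345671489598 yaw of a-b 5.696249592864564
plateS [0.4494 0.0478 0.01  ] [ 0.4638 -0.0667  0.01  ] mid [ 0.4566 -0.0094  0.01  ] 0.11541372571382756 yaw of a-b 97.20275586244298
plateT [0.4513 0.0494 0.01  ] [ 0.4649 -0.0651  0.01  ] mid [ 0.4581 -0.0079  0.01  ] 0.11528064318002129 yaw of a-b 96.8133687529981
diagS [ 0.58   -0.0434  0.012 ] [0.4646 0.042  0.012 ] mid [ 0.5223 -0.0007  0.012 ] 0.14357810332533164 yaw of a-b -36.50197804884359
grip top [0.5264 0.0013 0.2   ] [ 0.5214 -0.0021  0.2   ]
```

```bash
python3 -m jog '{"angular":[[0,0,-0.1665],[0,0,-0.1665],[0,0,0]],"travel":[[0,0,0],[0,0,-0.03],[0,0,0]],"jaw":[0.0854,0.0854,0.0854]}'
cat >>h.py <<'E'
def goal(P):
    from rig import manip
    from scipy.spatial.transform import Rotation as Ro
    o=manip.get_obs();q=o["ee_rot"];R=Ro.from_quat([q[1],q[2],q[3],q[0]])
    Rg=Ro.from_matrix(np.array([[np.cos(.103),np.sin(.103),0],[np.sin(.103),-np.cos(.103),0],[0,0,-1]]))
    print("t",o["time"],"pos",o["position"],"travel",R.inv().apply(np.array(P)-o["position"]),"turn",(R.inv()*Rg).as_rotvec(),"F",o["force"],"w",o["width"],"g",o["grasp_force"])
E
python3 - <<'E'
from h import *
np.set_printoptions(precision=4,suppress=True)
goal([.5215,-.001,.26])
# lamp: two-view closest points of its crown and lower rim
from itertools import product
def tri(us,vs,ut,vt):
    a0,a1=cast(S,us,vs,0),cast(S,us,vs,1);b0,b1=cast(T,ut,vt,0),cast(T,ut,vt,1)
    A=np.c_[a1-a0,-(b1-b0)];k=np.linalg.lstsq(A,b0-a0,rcond=None)[0]
    p=a0+k[0]*(a1-a0);q=b0+k[1]*(b1-b0);return (p+q)/2,np.linalg.norm(p-q)
print("lamp top",tri(316,110,278,103)); print("lamp rim",cast(S,315,180,.3),cast(T,285,172,.3))
print("arm elbow",tri(266,103,222,93)); print("paper",tri(505,148,460,124)); print("bin edge",[cast(T,320,205,z) for z in(.08,)])
E
```

```text
time: 0.48
position: [0.1255, 0.5365, 0.2632]
ee_rot: [-0.002, 0.999, 0.052, 0.0]
force: [-0.6, 0.5, -0.1]
width: 0.0856
grasp_force: 0.0
t 0.475 pos [0.1255 0.5365 0.2632] travel [0.3379 0.5757 0.0015] turn [-0.0037 -0.001   0.0012] F [-0.6237  0.5381 -0.0763] w 0.08558465155179933 g 0.0
lamp top (array([0.7602, 0.2074, 0.2128]), np.float64(0.0006101314300591885))
lamp rim [0.485  0.0184 0.3   ] [0.5873 0.142  0.3   ]
arm elbow (array([0.7638, 0.3288, 0.1911]), np.float64(0.007643793240789278))
paper (array([ 0.7859, -0.1419,  0.2384]), np.float64(0.005129212518020534))
bin edge [array([0.6232, 0.0907, 0.08  ])]
```

```bash
python3 -m jog '{"angular":[[0,0,0],[0,0,0],[0,0,0],[0,0,0],[0,0,0],[0,0,0],[0,0,0],[0,0,0],[0,0,0],[0,0,0],[0,0,0],[0,0,0]],"travel":[[0.031,0.052,0],[0.031,0.052,0],[0.031,0.052,0],[0.031,0.052,0],[0.031,0.052,0],[0.031,0.052,0],[0.031,0.052,0],[0.031,0.052,0],[0.031,0.052,0],[0.031,0.052,0],[0.028,0.056,0.002],[0,0,0]],"jaw":[0.0854,0.0854,0.0854,0.0854,0.0854,0.0854,0.0854,0.0854,0.0854,0.0854,0.0854,0.0854]}'
python3 - <<'E'
from h import *
np.set_printoptions(precision=4,suppress=True)
goal([.5215,-.001,.163])
E
```

```text
time: 1.98
position: [0.5214, -0.0059, 0.2571]
ee_rot: [0.0, 0.999, 0.048, -0.002]
force: [0.3, 0.9, 0.2]
width: 0.0857
grasp_force: 0.0
t 1.975 pos [ 0.5214 -0.0059  0.2571] travel [ 0.0009 -0.0049  0.0941] turn [ 0.0007  0.0037 -0.007 ] F [0.2933 0.8935 0.1717] w 0.08571157078724574 g 0.0
```

```bash
python3 -m jog '{"angular":[[0,0,0],[0,0,0],[0,0,0],[0,0,0],[0,0,0],[0,0,0],[0,0,0]],"travel":[[0.001,-0.004,0.005],[0,0,0.02],[0,0,0.02],[0,0,0.02],[0,0,0.02],[0,0,0.01],[0,0,0]],"jaw":[0.0854,0.0854,0.0854,0.0854,0.0854,0.0854,0.0854]}'
python3 - <<'E'
from h import *
from rig import manip
import cv2
np.set_printoptions(precision=4,suppress=True)
goal([.5215,-.001,.161])
d=manip.get_image("scene");cv2.imwrite("pics/s1.png",cv2.resize(d["frame"][150:350,230:430,::-1],None,fx=3,fy=3))
E
```

```text
time: 2.85
position: [0.5207, 0.0025, 0.1639]
ee_rot: [0.0, 0.999, 0.052, -0.001]
force: [-0.7, -0.5, 0.5]
width: 0.0853
grasp_force: 0.0
t 2.85 pos [0.5207 0.0025 0.1639] travel [0.0004 0.0035 0.0029] turn [0.0001 0.0011 0.0015] F [-0.6892 -0.5183  0.4682] w 0.08525605828540313 g 0.0
```

View pics/s1.png

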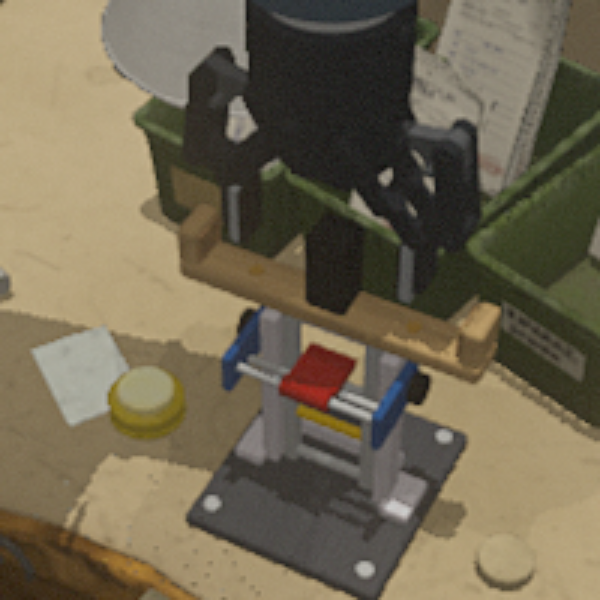

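The open fingers straddle the grip at crop (335,255), inside the yoke's upturned ends. The pads are at (235,215) and (405,270). I'll centre the hand and close.

```bash
python3 -m jog '{"angular":[[0,0,0],[0,0,0],[0,0,0],[0,0,0],[0,0,0],[0,0,0],[0,0,0],[0,0,0]],"travel":[[0.0005,0.0035,0.003],[0,0,0],[0,0,0],[0,0,0],[0,0,0],[0,0,0],[0,0,0],[0,0,0]],"jaw":[0.0854,0.05,0.02,0.015,0.015,0.015,0.015,0.015]}'
python3 - <<'E'
from h import *
np.set_printoptions(precision=4,suppress=True)
goal([.5215,-.001,.161])
E
```

```text
time: 3.9
position: [0.5222, -0.0012, 0.1616]
ee_rot: [-0.0, 0.999, 0.052, 0.0]
force: [-1.9, 5.7, 4.2]
width: 0.0233
grasp_force: 59.4
t 3.9 pos [ 0.5222 -0.0012  0.1616] travel [-0.0006 -0.0003  0.0006] turn [-0.0009 -0.0005  0.0004] F [-1.9274  5.6765  4.18  ] w 0.023286109764497357 g 59.432469606399536
```

```bash
python3 -m jog '{"angular":[[0,0,0],[0,0,0],[0,0,0],[0,0,0],[0,0,0],[0,0,0],[0,0,0],[0,0,0],[0,0,0],[0,0,0],[0,0,0]],"travel":[[0,-0.0005,-0.004],[0,0,-0.01],[0,0,-0.01],[0,0,-0.01],[0,0,-0.01],[0,0,-0.01],[0,0,-0.01],[0,0,-0.01],[0,0,-0.01],[0,0,-0.004],[0,0,0]],"jaw":[0.015,0.015,0.015,0.015,0.015,0.015,0.015,0.015,0.015,0.015,0.015]}'
python3 - <<'E'
from h import *
from rig import manip
import cv2
np.set_printoptions(precision=4,suppress=True)
goal([.5215,-.001,.2496])
d=manip.get_image("scene");cv2.imwrite("pics/s2.png",cv2.resize(d["frame"][150:350,230:430,::-1],None,fx=3,fy=3))
E
```

```text
time: 5.28
position: [0.5221, -0.0012, 0.2496]
ee_rot: [-0.0, 0.999, 0.052, 0.0]
force: [2.8, 3.9, -4.6]
width: 0.0235
grasp_force: 59.3
t 5.275 pos [ 0.5221 -0.0012  0.2496] travel [-0.0006 -0.0003  0.    ] turn [-0.0002 -0.0004  0.0003] F [ 2.7517  3.8773 -4.6289] w 0.02349608538094751 g 59.31039869785309
```

View pics/s2.png

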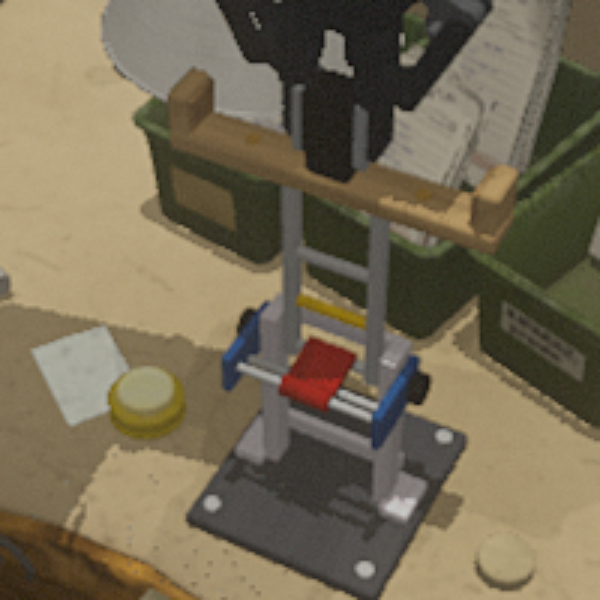

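The yellow rung at crop (335,312) is above the pawl, which has dropped level at (318,375), and the lowest rung is still under it. I'll lower towards the seat and then creep.

```bash
python3 -m jog '{"angular":[[0,0,0],[0,0,0],[0,0,0],[0,0,0],[0,0,0],[0,0,0]],"travel":[[0,0,0.006],[0,0,0.006],[0,0,0.006],[0,0,0.003],[0,0,0],[0,0,0]],"jaw":[0.015,0.015,0.015,0.015,0.015,0.015]}'
python3 -m jog '{"angular":[[0,0,0],[0,0,0],[0,0,0],[0,0,0]],"travel":[[0,0,0.001],[0,0,0.001],[0,0,0.001],[0,0,0]],"jaw":[0.015,0.015,0.015,0.015]}'
```

```text
time: 6.08
position: [0.5221, -0.0012, 0.2279]
ee_rot: [-0.0, 0.999, 0.052, -0.0]
force: [3.4, 3.3, -6.1]
width: 0.0235
grasp_force: 59.5
time: 6.58
position: [0.5221, -0.0013, 0.2252]
ee_rot: [-0.0, 0.999, 0.052, 0.0]
force: [2.6, 4.4, -4.5]
width: 0.0235
grasp_force: 59.5
```

```bash
python3 -m jog '{"angular":[[0,0,0],[0,0,0],[0,0,0]],"travel":[[0,0,0.001],[0,0,0.001],[0,0,0]],"jaw":[0.015,0.015,0.015]}'
```

```text
time: 6.95
position: [0.5221, -0.0012, 0.2232]
ee_rot: [-0.0, 0.999, 0.052, 0.0]
force: [3.1, 4.5, -4.1]
width: 0.0232
grasp_force: 59.5
```

```bash
for i in 1; do python3 -m jog '{"angular":[[0,0,0],[0,0,0],[0,0,0]],"travel":[[0,0,0.001],[0,0,0.001],[0,0,0]],"jaw":[0.015,0.015,0.015]}'|sed -n '1,2p;4p';done
```

```text
time: 7.32
position: [0.5222, -0.0012, 0.2227]
force: [-1.1, 5.2, 3.6]
```

```bash
python3 -m jog '{"angular":[[0,0,0],[0,0,0]],"travel":[[0,0,0.001],[0,0,0]],"jaw":[0.015,0.015]}'|sed -n '1,2p;4p'
```

```text
time: 7.58
position: [0.5222, -0.0013, 0.2225]
force: [-2.1, 6.1, 6.8]
```

```bash
python3 -m jog '{"angular":[[0,0,0],[0,0,0],[0,0,0],[0,0,0],[0,0,0],[0,0,0]],"travel":[[0,0,0.001],[0,0,0],[0,0,0],[0,0,0],[0,0,0],[0,0,0]],"jaw":[0.015,0.015,0.015,0.015,0.015,0.015]}'|sed -n '1,2p;4p'
```

```text
time: 8.32
position: [0.5222, -0.0012, 0.2224]
force: [-3.3, 7.9, 10.9]
```

```bash
python3 -m jog '{"angular":[[0,0,0],[0,0,0],[0,0,0]],"travel":[[0,0,-0.0012],[0,0,-0.001],[0,0,0]],"jaw":[0.015,0.015,0.015]}'|sed -n '1,2p;4p'
python3 -m jog '{"angular":[[0,0,0],[0,0,0],[0,0,0],[0,0,0],[0,0,0],[0,0,0],[0,0,0]],"travel":[[0,0,0],[0,0,0],[0,0,0],[0,0,0],[0,0,0],[0,0,0],[0,0,0]],"jaw":[0.03,0.04,0.06,0.08,0.0854,0.0854,0.0854]}'
python3 -m jog '{"angular":[[0,0,0],[0,0,0],[0,0,0],[0,0,0],[0,0,0],[0,0,0],[0,0,0]],"travel":[[0,0,-0.01],[0,0,-0.02],[0,0,-0.02],[0,0,-0.02],[0,0,-0.015],[0,0,0],[0,0,0]],"jaw":[0.0854,0.0854,0.0854,0.0854,0.0854,0.0854,0.0854]}'
python3 - <<'E'
from rig import manip
import cv2
d=manip.get_image("scene");cv2.imwrite("pics/s3.png",cv2.resize(d["frame"][150:350,230:430,::-1],None,fx=3,fy=3))
E
```

```text
time: 8.7
position: [0.5222, -0.0012, 0.2227]
force: [-0.2, 5.1, 1.5]
time: 9.57
position: [0.5221, -0.0013, 0.2215]
ee_rot: [0.0, 0.999, 0.052, 0.0]
force: [0.7, 0.0, 0.1]
width: 0.0851
grasp_force: 0.0
time: 10.45
position: [0.5219, -0.0012, 0.306]
ee_rot: [-0.0, 0.999, 0.052, -0.0]
force: [0.6, 0.2, 0.1]
width: 0.0856
grasp_force: 0.0
```

View pics/s3.png

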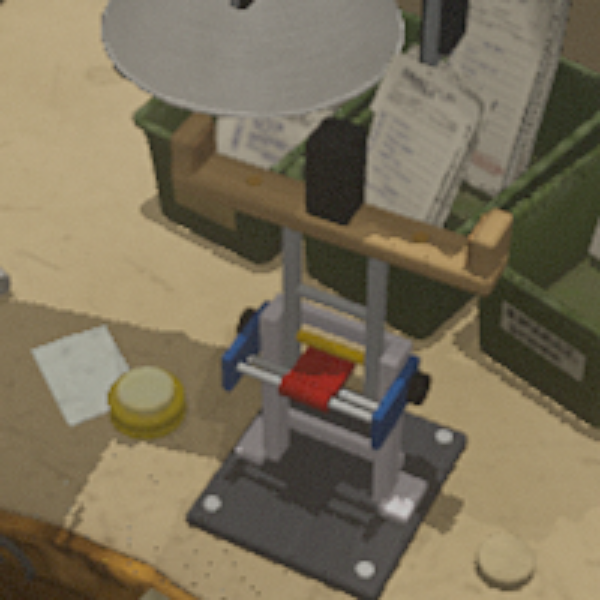

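The yellow rung at crop (332,347) is seated on the red pawl at (318,375), the grip at (335,170) is free, and the pot and disc have not moved.

```bash
python3 -c "
from rig import manip
print(manip.finish_job())"
```

```text
the job is handed in; nothing more can be done
None
```

The rest now hangs by its yellow rung on the pawl, about 61 mm above its start; I pressed it with about 11 N at the hand, let go with the hand clear, and handed the job in (no verdict was returned).

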